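Assemble the food processor and hold the beater home

ROBOT

A 7-joint arm with a two-finger parallel gripper is mounted at the origin on a cart in front of the work surface, level with it; the furniture and walls round the work are solid. World frame = base frame: x ahead of the robot, y to its left, z up, the work surface at z = 0. Lengths are in mm, angles in rad, forces in N, time in s.
With the tool pointing down it reaches from about 400 to 875 mm from the base axis. Payload 4.4 kg.
Tool frame: the origin (TCP) lies midway between the tips of the shut fingers; the grasp point (between the pads) lies 19 mm behind it (bot.grip_depth is the distance from the TCP to the grasp point, in mm); z points along the fingers, y is the direction in which the jaws open and shut (so a half turn about z gives the same grasp; the last joint's range is limited). The gripper opens to 85 mm and grips with 20 to 120 N. Pads are 22 mm wide; open, the fingers measure 114 mm over their backs; the gripper's body (76 mm by 85 mm) begins 54 mm behind the grasp point. The pads swing forward as they close: fully open they stand 13 mm farther back than shut.
Start: joints at [1.239, 0.628, 0.038, 1.517, -0.027, 0.996, -0.02], TCP at [170.77, -627.18, 231.313] pointing down, gripper open.
Joint ranges: [-3.06, 3.06], [-0.37, 2.12], [-1.25, 1.32], [0.18, 2.47], [-1.1, 4.24], [0.23, 1.98], [-2.94, 2.94]. Speed limits (rad/s): [2.57, 2.57, 3.14, 3.14, 3.14, 3.14, 3.14].

INTERFACE

Orientations are given as a unit quaternion [w, x, y, z].
In Python, from bench import sensors, snapshot, camera_params, bot gives the robot as it stands.
- The arm moves only by the shell command python3 -m inch 'ROWS'. ROWS is JSON, a list of rows, each an object with "translation": the shift along the tool's x, y, z each as a share of 400 mm, from -1 to 1, a list of three; "twist": the turn, a rotation vector about the tool's x, y, z each as a share of 30 degrees, from -1 to 1, a list of three; "hand": the opening, from 0 (shut) to 1 (fully open). In form: [{"translation": [dx, dy, dz], "twist": [wx, wy, wz], "hand": hand}, ...]. A call has 1 to 8 rows; each row shifts and turns the commanded pose from where the row before left it, along the tool's axes as they then stand; what a row does not reach is not made up. A row lasts 1/8 s, in which the tool goes at most 62.5 mm and 10.7 degrees, less where a joint would pass 70% of its speed; a pose out of reach is approached as far as the arm can. A call with a number of a shift or a turn outside -1 to 1 is refused whole. A call with a gripper value outside its range is refused whole. The fingers move at their own pace and stop on an object; the grip force is fixed at half the most. Time passes only in rows, so rows that do not move let the fingers close. It gives the time, the measured TCP pose, the force and the opening at its end, in the units of the state.
- sensors.sense(): the state, without advancing time (a new reading comes with each control period).
- snapshot(name): name is "side" or "top" or "wrist"; returns (picture, depth): 384x512x3 uint8, red, green, blue; 384x512 float32, mm along the optical axis (not along the pixel's ray), 0 where there is no reading.
- camera_params(name): a dict with "intrinsics" (3x3 intrinsics, pixels), "world_from_camera" (4x4, takes a point from camera to world coordinates). Camera axes: x right, y down, z forward; pixel columns grow to the right and rows downward; lengths in mm; the calibration is good to about 2 mm. A picture is of the moment at which its call begins: read the wrist's pose just before it. camera_params takes no time and is no camera call; for the wrist camera it gives the pose at the moment of the call.
- bot.job_done(): hands the job in, once; it reports no verdict.
The state is a dict: "time": time; "q": joint angles; "qvel": joint speeds; "effort": joint torques, N m; "tool_pos": TCP position; "tool_rot": TCP orientation; "contact_force": force on the tool from outside, world axes, zero at the start; "wrist_torque": the same for the moment, N m; "width": opening from 0.0 (shut) to 1.0 (fully open).
Only numpy, scipy, OpenCV 4.12 (cv2) and the standard library are available. Lean on these libraries where they do the work, as an engineer would, in place of code of your own. Each camera call takes 0.05 s, during which the arm holds its last target.

TASK

Assemble the small food processor: seat the large bowl over the drive shaft on its base, nest the small bowl inside it, then put the beater over the shaft, turn it until its socket meshes with the splines and slide it home, fully pushing down the sprung collar. Finish while still holding the beater pressed down there: do not let go. Leave the bell, card reader, price stand and jam jar where they are.

Things in the scene. Friction and masses are not known exactly. Their poses are not given: they have to be found in the camera images.
- processor: Fixed white round food-processor base, 172 mm across, 45 mm high, a small black knob on its front. Origin: centre of its underside, on the counter; z up. On its axis a boss 23 mm across (tapered top) rises from the flat top to 112 mm above the counter; above it are the sprung steel collar (23 mm across) and the dark splined shaft, whose tip, 156 mm up, is the highest point.
- seat (a point): centre of the flat top of the base, 45 mm above the counter, on the shaft axis; the large bowl's underside rests here
- shaft_tip (a point): Tip of the drive shaft, 156 mm above the counter. The shaft is a cross of four fins, 20 mm tip to tip, each 5 mm thick, along this frame's x and y axes; they run from the collar up to 150 mm above the counter (top 3 mm slightly narrower), with a thin blunt point above. It turns only stiffly about the vertical (0.3 N m), so it stays at the angle where it is found.
- collar (a joint): travel of the sprung collar round the shaft: 0 m = up (its top 124 mm above the counter), 0.007 m = pressed fully down, its stop. Spring: 5 N at the start of travel, 8.5 N fully down; it pushes the beater back up if let go.
- large_bowl: Loose plain steel bowl, 146 mm across, wall 38 mm high, 0.26 kg, with an upright hollow tube through its middle: tube 35 mm outside, 29 mm inside, 60 mm tall, open right through. Origin: centre of its underside; z up. Floor 4 mm thick. Best gripped across the outside of the tube near its top.
- small_bowl: Loose plain steel bowl, 112 mm across, wall 30 mm high, 0.17 kg, with an upright hollow tube through its middle: tube 48 mm outside, 41 mm inside, 62 mm tall, open right through, so that it slips over the large bowl's tube. Origin: centre of its underside; z up. Floor 4 mm thick; nested, it rests on the large bowl's floor.
- beater: Loose beater, 108 mm tall, 86 mm across, 0.12 kg, standing on its steel foot ring (radius 40 mm). Origin: centre of the ring's underside; z up. Grey square hub 30 mm wide, 60 to 106 mm above the origin, flats facing its x and y axes; grip two opposite flats, above 66 mm. Four steel arms leave the hub's foot (below 65 mm) along its x and y axes and go down to the ring.
- socket_mouth (a point): Centre of the socket's mouth under the beater's hub, 60 mm above the beater's origin. The socket is a cross: slots 8 mm wide, 23 mm tip to tip, along the beater's x and y axes (in line with its arms), 40 mm deep; fits the shaft at any quarter turn. The mouth meets the collar 124 mm above the counter and is fully home at 117 mm (beater's origin at 57 mm).
- service_bell: counter bell, 83 mm across, 62 mm high; bystander
- card_reader: white square card reader, 68 x 68 x 14 mm; bystander
- price_stand: black bent price stand, 88 mm wide, 58 mm high; bystander
- jam_jar: jam jar with yellow lid, 62 mm across, 85 mm high; bystander

How it is judged:
By the outcome, as a careful person would: the job done as asked, in the order asked, and still so for the second after the job is handed in, while the arm keeps its last pose, push and grip.
It also fails if it takes over 72 s, if anything falls off the work surface, if the arm or the gripper's body presses on something with over 40 N, if the wrist force passes 120 N, or if a joint passes its speed limit or range.

## Working session

There is one attempt and no reset: what is moved stays moved. The work goes in short steps, Python scripts to look and compute and a shell command to move; the robot and the scene stay as the last step left them, time stands still between calls to the robot, and variables do not carry over. Pictures are saved under pics/ and viewed, and the job is handed in when it is done.

```bash
ls; mkdir -p pics
python3 - <<'E'
from bench import sensors, snapshot, camera_params, bot
import cv2,numpy as np
print(sensors.sense()); print(bot.grip_depth)
for n in ["side","top","wrist"]:
    c=camera_params(n); print(n,np.round(c["intrinsics"],1).tolist(),np.round(c["world_from_camera"],3).tolist())
    p,d=snapshot(n); cv2.imwrite(f"pics/{n}0.png",p[:,:,::-1]); np.save(f"pics/{n}0.npy",d)
E
```

```text
pics
{'time': 0.0, 'q': array([ 1.23919423,  0.6293854 ,  0.03843873,  1.5183589 , -0.02698544,
        0.99631783, -0.01999565]), 'qvel': array([-0.00094725, -0.00064594, -0.00132145,  0.00244144, -0.00102904,
        0.00039522, -0.00065262]), 'effort': array([ 3.16565083e-04, -5.63387489e+01,  1.22654099e+00, -1.93441415e+01,
        1.11181301e-02,  1.03846935e-02,  3.24771395e-05]), 'tool_pos': array([ 170.60375786, -626.55739313,  230.3665135 ]), 'tool_rot': array([-9.64419589e-04,  9.91180175e-01,  1.32517578e-01, -1.48165658e-04]), 'contact_force': array([0.49612855, 0.55079341, 0.45790017]), 'wrist_torque': array([-0.02027149,  0.01991225, -0.03805382]), 'width': 0.9993935965940658}
18.700000000000003
side [[441.8, 0.0, 253.9], [0.0, 441.8, 189.1], [0.0, 0.0, 1.0]] [[-0.852, -0.301, 0.429, -95.492], [-0.524, 0.465, -0.713, 1045.023], [0.015, -0.832, -0.554, 970.832], [0.0, 0.0, 0.0, 1.0]]
top [[430.8, 0.0, 259.4], [0.0, 430.8, 194.1], [0.0, 0.0, 1.0]] [[0.037, -0.978, 0.207, 245.068], [-0.999, -0.038, 0.002, -46.47], [0.005, -0.207, -0.978, 1617.22], [0.0, 0.0, 0.0, 1.0]]
wrist [[338.1, 0.0, 250.4], [0.0, 338.1, 194.8], [0.0, 0.0, 1.0]] [[0.263, -0.913, -0.311, 249.711], [-0.965, -0.25, -0.083, -605.116], [-0.002, 0.322, -0.947, 373.31], [0.0, 0.0, 0.0, 1.0]]
```

View pics/top0.png

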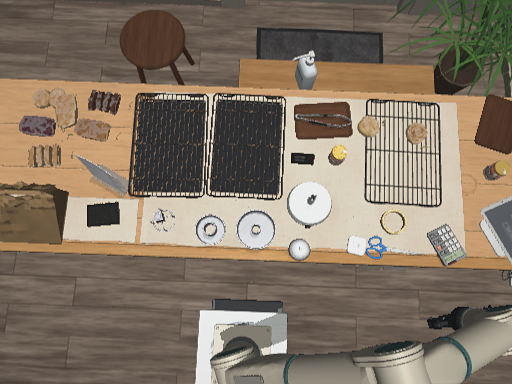

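View pics/side0.png

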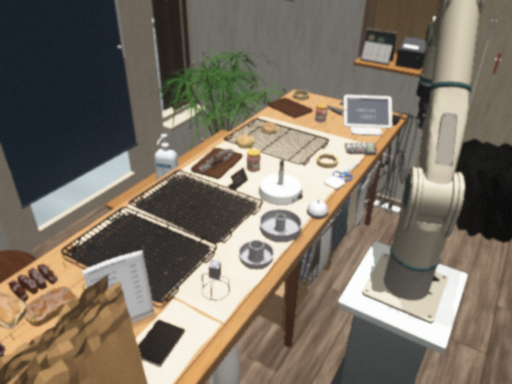

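View pics/wrist0.png

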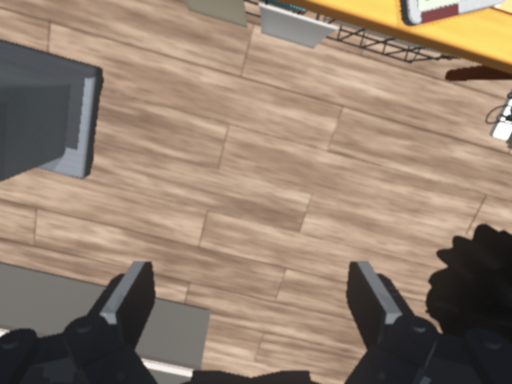

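The top view shows the processor near (310,203), the large bowl at (256,230), the small bowl at (210,230) and the beater at (163,218). The bystanders are the bell (299,250), reader (357,245), price stand (302,158) and jar (339,153). Next I'll measure these.

```bash
cat > h.py <<'E'
from bench import sensors, snapshot, camera_params, bot
import cv2,numpy as np
from scipy.spatial.transform import Rotation as R
np.set_printoptions(suppress=True,precision=2)
def rot(s): w,x,y,z=s["tool_rot"]; return R.from_quat([x,y,z,w])
def ray(c,u,v,z):
    K=c["intrinsics"];T=np.array(c["world_from_camera"])
    d=T[:3,:3]@np.linalg.solve(K,[u,v,1.]);o=T[:3,3]
    return o+d*(z-o[2])/d[2]
def proj(c,P):
    T=np.linalg.inv(c["world_from_camera"]);p=T[:3,:3]@np.array(P,float)+T[:3,3];p=c["intrinsics"]@p;return p[:2]/p[2]
def cloud(c,d):
    v,u=np.indices(d.shape);K=np.array(c["intrinsics"]);T=np.array(c["world_from_camera"])
    P=np.stack([(u-K[0,2])/K[0,0]*d,(v-K[1,2])/K[1,1]*d,d],-1)
    return P@T[:3,:3].T+T[:3,3]
def yaw(s): x=rot(s).apply([1,0,0]); return np.degrees(np.arctan2(x[1],x[0]))
def plan(target,tyaw=None):
    """total translation shares (in present tool axes) & twist share about tool z, tilt correction"""
    s=sensors.sense();r=rot(s)
    d=r.inv().apply(np.array(target)-s["tool_pos"])/400
    print("pos",s["tool_pos"],"yaw",round(yaw(s),2),"zaxis",r.apply([0,0,1]),"shares",np.round(d,4),"F",s["contact_force"],"w",round(s["width"],3),"t",s["time"])
    if tyaw is not None:
        a=np.radians(tyaw);Rt=R.from_matrix(np.array([[np.cos(a),np.sin(a),0],[np.sin(a),-np.cos(a),0],[0,0,-1]]))
        print("twist shares",np.round(np.degrees((r.inv()*Rt).as_rotvec())/30,3))
E
python3 - <<'E'
from h import *
c=camera_params("top");d=np.load("pics/top0.npy");P=cloud(c,d)
for n,(u,v),r in [("proc",(310,203),26),("L",(256,230),24),("S",(210,230),20),("B",(163,218),17)]:
    q=P[v-r:v+r+1,u-r:u+r+1].reshape(-1,3);
    for lo,hi in [(8,20),(20,35),(35,42),(42,50),(50,70),(70,100),(100,108),(108,200)]:
        m=(q[:,2]>lo)&(q[:,2]<hi)
        if m.sum():
            k=q[m]; print(n,lo,hi,m.sum(),k.mean(0),"mid",(k.min(0)+k.max(0))/2,np.ptp(k,axis=0))
    q=q[abs(q[:,2])<6]; print("tab",np.median(q[:,2]))
p=cv2.imread("pics/top0.png")[170:270,130:390]
cv2.imwrite("pics/topz.png",cv2.resize(p,None,fx=3,fy=3,interpolation=cv2.INTER_CUBIC))
E
```

```text
proc 8 20 70 [ 541.81 -214.21   11.98] mid [ 555.37 -235.46   13.96] [189.92 199.    11.83]
proc 20 35 119 [ 506.34 -206.84   28.78] mid [ 542.99 -230.51   27.55] [167.32 166.3   14.84]
proc 35 42 306 [ 549.42 -224.2    39.72] mid [ 546.84 -230.83   38.53] [175.28 160.24   6.94]
proc 42 50 965 [ 552.61 -232.42   45.6 ] mid [ 550.31 -231.81   46.  ] [163.46 156.91   7.99]
proc 50 70 114 [ 555.04 -229.27   52.17] mid [ 554.76 -232.71   59.93] [152.36 144.78  19.71]
proc 70 100 10 [ 547.87 -226.39   83.61] mid [ 549.76 -227.63   84.12] [12.71 14.47 27.61]
proc 100 108 6 [ 548.04 -228.11  105.15] mid [ 549.21 -229.76  104.98] [10.85 17.57  5.27]
proc 108 200 41 [ 553.97 -229.53  134.82] mid [ 555.09 -230.11  134.29] [21.06 19.98 51.2 ]
tab 0.7595014558610274
L 8 20 213 [458.91 -38.14  10.84] mid [453.94 -34.8   13.9 ] [155.49 180.39  11.78]
L 20 35 51 [468.81 -30.54  28.33] mid [447.51 -33.36  27.49] [145.98 144.17  14.89]
L 35 42 110 [450.27 -30.44  38.94] mid [446.85 -32.85  38.49] [145.05 144.41   6.9 ]
L 42 50 49 [442.2  -33.57  44.32] mid [446.27 -33.08  45.8 ] [144.75 144.02   7.58
[... 580 characters left out ...]
 [0. 0. 0.]
tab 0.8568804220956281
B 8 20 53 [475.92 320.15  10.14] mid [476.67 315.72  13.89] [126.23 131.66  11.77]
B 20 35 6 [478.46 310.03  29.5 ] mid [471.36 313.73  29.81] [78.27 75.44  5.  ]
B 35 42 1 [455.2  352.58  40.09] mid [455.2  352.58  40.09] [0. 0. 0.]
B 42 50 4 [464.2  333.13  47.83] mid [469.01 327.88  47.75] [77.23 53.43  4.32]
B 50 70 37 [465.15 309.88  62.78] mid [471.19 313.21  61.29] [77.53 78.22 17.21]
B 70 100 32 [467.2  305.19  84.47] mid [478.14 308.18  85.  ] [50.3  31.66 29.88]
B 100 108 46 [470.76 317.43 104.91] mid [471.01 315.45 104.18] [33.81 33.48  7.53]
B 108 200 26 [469.93 310.3  110.33] mid [470.08 310.38 111.94] [25.78 25.75  7.87]
tab 0.5878379381625791
```

View pics/topz.png

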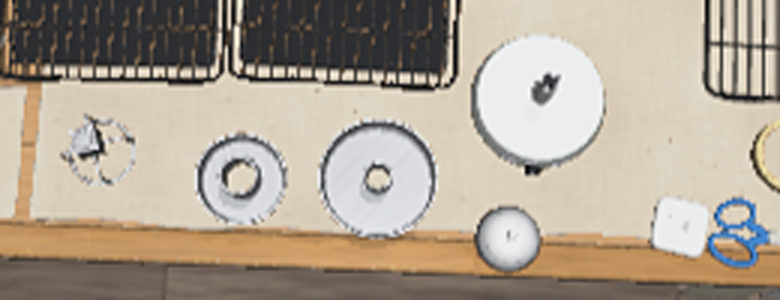

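```bash
python3 -c "
from h import *
plan([447,-33,230],0)
plan([447,-33,230],15.2)
for y in (0,):
  s=sensors.sense();print(proj(camera_params('wrist'),s['tool_pos']))"
```

```text
pos [ 170.63 -626.72  230.6 ] yaw 15.23 zaxis [-0.  0. -1.] shares [ 1.06 -1.25  0.  ] F [-0.95 -0.14  0.24] w 1.004 t 0.15
twist shares [-0.    0.    0.51]
pos [ 170.63 -626.72  230.6 ] yaw 15.23 zaxis [-0.  0. -1.] shares [ 1.06 -1.25  0.  ] F [-0.95 -0.14  0.24] w 1.004 t 0.15
twist shares [-0.  0.  0.]
[250.69 260.92]
```

```bash
python3 -m inch '[{"translation":[0.11,-0.1,0],"twist":[0,0,0],"hand":1},{"translation":[0.11,-0.1,0],"twist":[0,0,0],"hand":1},{"translation":[0.1,-0.11,0],"twist":[0,0,0],"hand":1},{"translation":[0.1,-0.11,0],"twist":[0,0,0],"hand":1},{"translation":[0.1,-0.11,0],"twist":[0,0,0],"hand":1},{"translation":[0.1,-0.12,0],"twist":[0,0,0],"hand":1},{"translation":[0.1,-0.12,0],"twist":[0,0,0],"hand":1},{"translation":[0.1,-0.12,0],"twist":[0,0,0],"hand":0.7}]'; python3 -c "
from h import *
plan([447,-33,230],0)"
```

```text
time: 1.15
tool_pos: [394.4, -195.7, 231.4]
tool_rot: [0.0, 0.991, 0.132, 0.0]
contact_force: [1.1, 0.0, 0.5]
width: 0.819
pos [ 394.39 -195.7   231.43] yaw 15.21 zaxis [ 0. -0. -1.] shares [ 0.23 -0.36  0.  ] F [1.12 0.05 0.52] w 0.819 t 1.15
twist shares [ 0.   -0.    0.51]
```

```bash
python3 -c "
from h import *
plan([540,-231,240],0)"; python3 -m inch '[{"translation":[0.12,0.06,0],"twist":[0,0,0.17],"hand":0.7},{"translation":[0.12,0.06,0],"twist":[0,0,0.17],"hand":0.7},{"translation":[0.09,0.03,-0.02],"twist":[0,0,0.17],"hand":0.7},{"translation":[0,0,0],"twist":[0,0,0],"hand":0.7}]'; python3 -c "
from h import *
plan([540,-231,240],0)
c=camera_params('wrist');np.save('pics/cP.npy',c,allow_pickle=True)
p,d=snapshot('wrist');cv2.imwrite('pics/wP.png',p[:,:,::-1]);np.save('pics/wP.npy',d)"
```

```text
pos [ 394.39 -195.7   231.43] yaw 15.21 zaxis [ 0. -0. -1.] shares [ 0.33  0.18 -0.02] F [1.12 0.05 0.52] w 0.819 t 1.15
twist shares [ 0.   -0.    0.51]
time: 1.65
tool_pos: [537.5, -232.1, 239.1]
tool_rot: [0.0, 1.0, 0.0, 0.001]
contact_force: [-1.0, 0.5, 0.3]
width: 0.694
pos [ 537.51 -232.12  239.09] yaw 0.0 zaxis [ 0. -0. -1.] shares [ 0.01 -0.   -0.  ] F [-0.95  0.45  0.29] w 0.694 t 1.65
twist shares [ 0. -0.  0.]
```

View pics/wP.png

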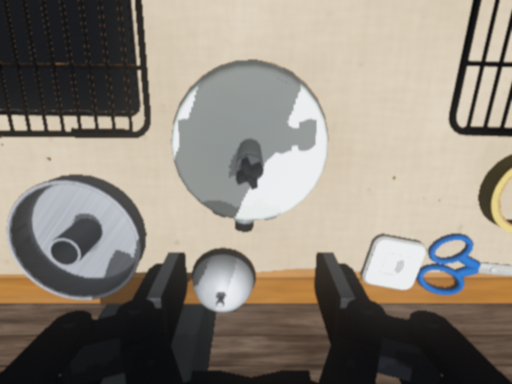

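The wrist view shows the processor disc centred near (250,140), the shaft near (248,168), the large bowl at (77,237) and the bell at (222,280). I'll zoom in on the shaft next.

Run:
```python
from h import *
p=cv2.imread("pics/wP.png");
cv2.imwrite("pics/wPz.png",cv2.resize(p[130:205,210:290],None,fx=8,fy=8,interpolation=cv2.INTER_CUBIC))
c=np.load("pics/cP.npy",allow_pickle=True).item();d=np.load("pics/wP.npy");P=cloud(c,d)
q=P[100:215,200:300].reshape(-1,3)
for lo,hi in [(42,48),(60,85),(85,112),(113,122),(122.5,126),(126,147),(147,153),(153,160)]:
    m=(q[:,2]>lo)&(q[:,2]<hi)&(np.hypot(q[:,0]-550,q[:,1]+231)<(100 if hi<50 else 30))
    if m.sum(): k=q[m];print(lo,hi,m.sum(),np.median(k,0),"mid",(k.min(0)+k.max(0))/2,np.ptp(k,axis=0))
# disc from rays: rim of the base top by contour at edge vs depth
v,u=np.indices(d.shape);m=((P[...,2]>38)&(np.hypot(P[...,0]-550,P[...,1]+231)<110)).astype(np.uint8)
cn=max(cv2.findContours(m,cv2.RETR_EXTERNAL,cv2.CHAIN_APPROX_NONE)[0],key=cv2.contourArea)[:,0]
X=np.array([ray(c,a,b,45)[:2] for a,b in cn]);e=cv2.fitEllipse(X.astype(np.float32));print("rim",e)
m=(P[...,2]>40)&(P[...,2]<49)&(np.hypot(P[...,0]-447,P[...,1]+33)<85)
```

```text
42 48 10104 [ 549.77 -231.98   45.1 ] mid [ 542.06 -231.33   44.92] [119.02 105.51   5.79]
60 85 102 [ 564.76 -231.55   73.39] mid [ 560.98 -230.99   72.48] [10.32 21.66 24.67]
85 112 196 [ 563.94 -231.19  103.63] mid [ 560.24 -231.17   98.25] [11.41 21.78 26.02]
113 122 11 [ 564.84 -230.45  121.19] mid [ 563.54 -231.22  120.95] [ 4.11 17.29  2.02]
122.5 126 200 [ 560.47 -232.01  124.14] mid [ 554.84 -231.24  124.3 ] [22.53 22.02  3.29]
126 147 248 [ 558.57 -232.02  139.43] mid [ 555.15 -231.44  136.56] [18.86 19.92 20.86]
147 153 248 [ 556.12 -231.31  149.72] mid [ 554.69 -231.64  149.99] [18.72 19.41  5.93]
153 160 31 [ 555.08 -231.33  155.25] mid [ 554.76 -231.32  155.04] [3.51 4.21 3.91]
rim ((322.95001220703125, -235.41998291015625), (182.11257934570312, 669.1073608398438), 179.76763916015625)
```

View pics/wPz.png

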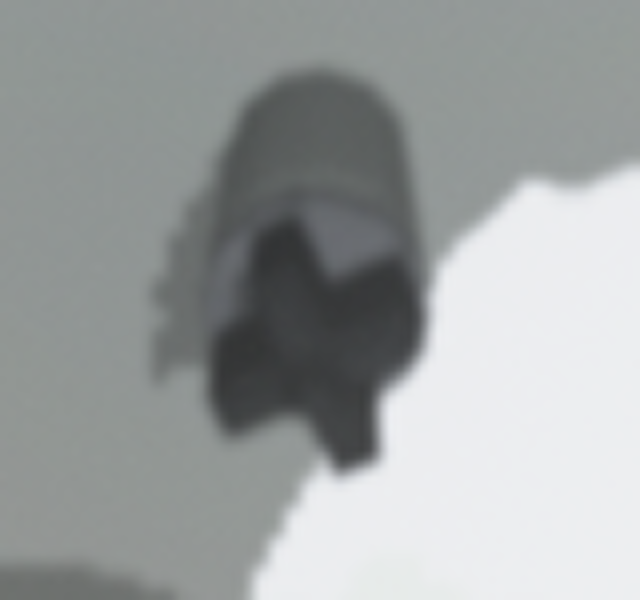

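```bash
cat >> h.py <<'E'
def cross_angle(xy,c):
    r=xy-c;n=np.hypot(*r.T);k=r[n>4.5]
    a=np.arctan2(k[:,1],k[:,0]);return np.degrees(np.angle(np.mean(np.exp(4j*a))))/4,abs(np.mean(np.exp(4j*a)))
E
python3 - <<'E'
from h import *
c=np.load("pics/cP.npy",allow_pickle=True).item();d=np.load("pics/wP.npy");P=cloud(c,d)
q=P.reshape(-1,3);m=(q[:,2]>148)&(q[:,2]<153)&(np.hypot(q[:,0]-555,q[:,1]+231)<14);k=q[m][:,:2]
print(len(k),np.hypot(*(k-[554.8,-231.4]).T).max())
for c0 in [(554.8,-231.4),(554.3,-231.4),(555.3,-231.4),k.mean(0)]: print(c0,cross_angle(k,np.array(c0)))
print(cv2.minAreaRect(k.astype(np.float32)))
im=np.zeros((120,120),np.uint8)
for x,y in k: im[int(60-(x-554.8)*5),int(60-(y+231.4)*5)]=255
cv2.imwrite("pics/cross.png",cv2.resize(im,None,fx=4,fy=4))
# bowl seen here
for (x,y) in [(447,-33)]:
    for lo,hi in[(34,42),(57,63)]:
        m=(q[:,2]>lo)&(q[:,2]<hi)&(np.hypot(q[:,0]-x,q[:,1]-y)<(80 if hi<50 else 25));k=q[m];print("L",lo,m.sum(),(k.min(0)+k.max(0))/2,np.ptp(k,axis=0))
E
```

```text
184 9.696337182150552
(554.8, -231.4) (np.float64(23.697412180993748), np.float64(0.8142837983415833))
(554.3, -231.4) (np.float64(24.06892824313687), np.float64(0.804796605215707))
(555.3, -231.4) (np.float64(24.011001928314947), np.float64(0.7811996764376429))
[ 555.03 -231.54] (np.float64(23.982825724934436), np.float64(0.802759137390809))
((554.7044677734375, -231.43765258789062), (13.830464363098145, 15.95157527923584), 68.49535369873047)
L 34 2299 [446.84 -34.37  38.  ] [148.35 148.76   7.97]
L 57 326 [446.67 -34.35  59.45] [35.06 34.8   4.86]
```

View pics/cross.png

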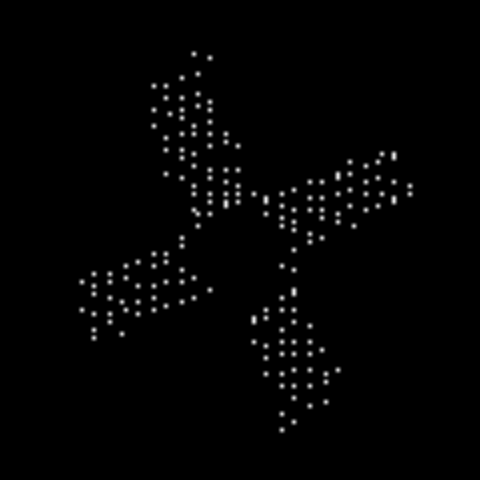

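```bash
python3 -m inch '[{"translation":[-0.057,-0.124,0],"twist":[0,0,0],"hand":0.7},{"translation":[-0.057,-0.124,0],"twist":[0,0,0],"hand":0.7},{"translation":[-0.057,-0.124,0.05],"twist":[0,0,0],"hand":0.7},{"translation":[-0.057,-0.122,0.05],"twist":[0,0,0],"hand":0.7},{"translation":[0,0,0.05],"twist":[0,0,0],"hand":0.7},{"translation":[0,0,0],"twist":[0,0,0],"hand":0.7}]'
cat >> h.py <<'E'
def look(tag):
    s=sensors.sense();c=camera_params('wrist');p,d=snapshot('wrist')
    cv2.imwrite(f'pics/{tag}.png',p[:,:,::-1]);return s,c,p,cloud(c,d).reshape(-1,3)
def ring(q,x,y,lo,hi,r):
    m=(q[:,2]>lo)&(q[:,2]<hi)&(np.hypot(q[:,0]-x,q[:,1]-y)<r);k=q[m]
    if len(k)<5: print("few",len(k));return
    print(lo,hi,len(k),"mid",(k.min(0)+k.max(0))/2,"ptp",np.ptp(k,axis=0))
E
python3 - <<'E'
from h import *
s,c,p,q=look("wL"); plan([446.8,-34.3,41],0)
ring(q,447,-34,57,64,26);ring(q,447,-34,33,42,80)
E
```

```text
time: 2.45
tool_pos: [441.4, -34.2, 178.6]
tool_rot: [0.0, 1.0, -0.0, -0.002]
contact_force: [0.0, 0.4, 0.2]
width: 0.7
pos [442.59 -34.79 179.34] yaw -0.09 zaxis [-0. -0. -1.] shares [ 0.01 -0.    0.35] F [-0.3   0.33 -0.69] w 0.7 t 2.5
twist shares [ 0.  0. -0.]
57 64 486 mid [446.45 -33.22  59.29] ptp [34.9  34.02  4.41]
33 42 3718 mid [445.95 -33.55  37.48] ptp [148.89 148.44   8.94]
```

View pics/wL.png

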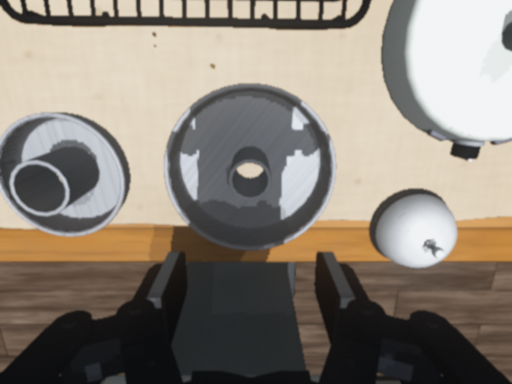

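The picture shows the large bowl centred at (249,166), with its tube at (250,178) between the fingers. I'll descend now.

```bash
python3 -m inch '[{"translation":[0.01,-0.002,0.12],"twist":[0,0,0],"hand":0.7},{"translation":[0,0,0.12],"twist":[0,0,0],"hand":0.7},{"translation":[0,0,0.08],"twist":[0,0,0],"hand":0.7},{"translation":[0,0,0.025],"twist":[0,0,0],"hand":0.7},{"translation":[0,0,0],"twist":[0,0,0],"hand":0.7}]';python3 - <<'E'
from h import *
plan([446.3,-33.4,41],0)
E
```

```text
time: 3.12
tool_pos: [448.5, -34.2, 42.2]
tool_rot: [0.0, 1.0, -0.001, -0.0]
contact_force: [-0.0, 0.2, 0.3]
width: 0.701
pos [448.54 -34.24  42.16] yaw -0.13 zaxis [-0. -0. -1.] shares [-0.01 -0.    0.  ] F [-0.03  0.23  0.33] w 0.701 t 3.125
twist shares [ 0.  0. -0.]
```

```bash
python3 -m inch '[{"translation":[-0.003,0,0],"twist":[0,0,0],"hand":0.35},{"translation":[0,0,0],"twist":[0,0,0],"hand":0.2},{"translation":[0,0,0],"twist":[0,0,0],"hand":0.2},{"translation":[0,0,0],"twist":[0,0,0],"hand":0.2},{"translation":[0,0,0],"twist":[0,0,0],"hand":0.2}]';python3 - <<'E'
from h import *
plan([446.3,-33.4,41],0)
E
```

```text
time: 3.75
tool_pos: [448.0, -34.0, 43.7]
tool_rot: [0.0, 1.0, -0.0, 0.001]
contact_force: [-1.2, -0.1, 5.7]
width: 0.392
pos [448.   -33.98  43.72] yaw -0.04 zaxis [ 0. -0. -1.] shares [-0.   -0.    0.01] F [-1.2  -0.06  5.73] w 0.392 t 3.75
twist shares [ 0. -0. -0.]
```

```bash
python3 -m inch '[{"translation":[0,0,-0.05],"twist":[0,0,0],"hand":0.2},{"translation":[0,0,-0.12],"twist":[0,0,0],"hand":0.2},{"translation":[0,0,-0.14],"twist":[0,0,0],"hand":0.2},{"translation":[0,0,-0.14],"twist":[0,0,0],"hand":0.2},{"translation":[0,0,-0.03],"twist":[0,0,0],"hand":0.2},{"translation":[0.05,0.1,0],"twist":[0,0,0],"hand":0.2},{"translation":[0.06,0.12,0],"twist":[0,0,0],"hand":0.2},{"translation":[0,0,0],"twist":[0,0,0],"hand":0.2}]';python3 - <<'E'
from h import *
s,c,p,q=look("wL2"); plan([554.8,-231.4,240],0)
x,y,z=s["tool_pos"]
ring(q,x,y,z+12,z+24,26);ring(q,x,y,z-10,z+0,80)
E
```

```text
time: 4.75
tool_pos: [491.4, -126.4, 233.2]
tool_rot: [0.001, 1.0, -0.004, -0.0]
contact_force: [-0.7, 0.7, -3.0]
width: 0.39
pos [ 490.25 -123.48  232.92] yaw -0.3 zaxis [-0.  0. -1.] shares [ 0.16  0.27 -0.02] F [-0.97  0.31 -2.09] w 0.394 t 4.8
twist shares [-0.    0.01 -0.01]
245.2466836820942 257.24668368209416 2762 mid [ 490.11 -126.35  251.24] ptp [35.44 50.83 11.98]
223.2466836820942 233.2466836820942 9575 mid [ 489.93 -126.37  228.25] ptp [148.5  148.89  10.  ]
```

View pics/wL2.png

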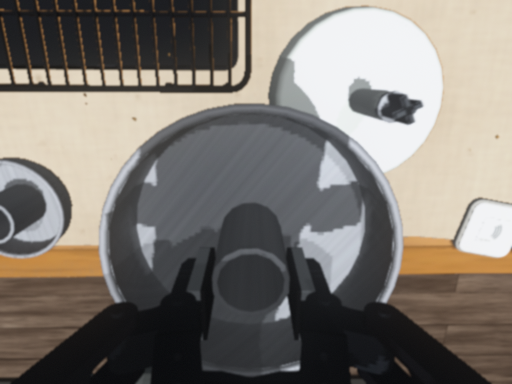

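Run:
```python
from h import *
for i in range(3):
    s,c,p,q=look("wL3")
    x,y,z=s["tool_pos"]; print(s["time"],s["tool_pos"])
    ring(q,x,y,z-10,z+3,80);ring(q,555,-231,153,160,20);ring(q,555,-231,147,152,20)
    m=(q[:,2]>z-10)&(q[:,2]<z+3)&(np.hypot(q[:,0]-x,q[:,1]-y)<78)&(np.hypot(q[:,0]-x,q[:,1]-y)>71.5);k=q[m]
    A=np.c_[k[:,:2]-k[:,:2].mean(0),np.ones(len(k))];print("rim plane",np.linalg.lstsq(A,k[:,2],rcond=None)[0])
```

```text
4.8 [ 490.25 -123.48  232.92]
222.9191690285452 235.9191690285452 9985 mid [ 488.98 -123.59  229.42] ptp [148.03 148.96  12.99]
153 160 46 mid [ 554.51 -230.95  155.19] ptp [3.84 3.57 4.06]
147 152 326 mid [ 554.48 -230.8   149.5 ] ptp [19.17 18.32  4.99]
rim plane [  0.01  -0.   228.54]
4.85 [ 489.8  -121.73  232.88]
222.88180168029703 235.88180168029703 10017 mid [ 488.5  -121.71  229.38] ptp [148.11 149.34  12.99]
153 160 46 mid [ 554.59 -230.72  155.35] ptp [4.35 4.01 4.7 ]
147 152 327 mid [ 554.56 -231.07  149.5 ] ptp [19.73 17.61  4.98]
rim plane [  0.01  -0.   228.5 ]
4.9 [ 489.74 -120.82  232.98]
222.97531160584163 235.97531160584163 10020 mid [ 488.49 -120.95  229.47] ptp [147.89 149.02  12.99]
153 160 49 mid [ 554.7  -230.22  155.16] ptp [4.32 4.77 4.11]
147 152 322 mid [ 554.73 -231.02  149.48] ptp [18.42 18.54  4.93]
rim plane [  0.01  -0.   228.61]
```

```bash
python3 -m inch '[{"translation":[0.06,0.1,0],"twist":[0,0,0],"hand":0.2},{"translation":[0.06,0.1,0],"twist":[0,0,0],"hand":0.2},{"translation":[0.035,0.06,0],"twist":[0,0,0],"hand":0.2},{"translation":[0.01,0.015,0],"twist":[0,0,0],"hand":0.2},{"translation":[0,0,0],"twist":[0,0,0],"hand":0.2},{"translation":[0,0,0],"twist":[0,0,0],"hand":0.2}]';python3 - <<'E'
from h import *
plan([555.9,-230.7,87.5],0)
E
```

```text
time: 5.7
tool_pos: [556.3, -229.6, 233.6]
tool_rot: [-0.001, 1.0, 0.001, -0.001]
contact_force: [0.1, -0.4, -3.2]
width: 0.392
pos [ 556.33 -229.58  233.61] yaw 0.06 zaxis [-0.  0. -1.] shares [-0.    0.    0.37] F [ 0.14 -0.38 -3.22] w 0.392 t 5.7
twist shares [-0.  0.  0.]
```

```bash
python3 -m inch '[{"translation":[-0.001,0.003,0.06],"twist":[0,0,0],"hand":0.2},{"translation":[0,0,0.06],"twist":[0,0,0],"hand":0.2},{"translation":[0,0,0.05],"twist":[0,0,0],"hand":0.2},{"translation":[0,0,0.04],"twist":[0,0,0],"hand":0.2},{"translation":[0,0,0.03],"twist":[0,0,0],"hand":0.2},{"translation":[0,0,0],"twist":[0,0,0],"hand":0.2}]';python3 - <<'E'
from h import *
s,c,p,q=look("wL4");plan([555.9,-230.7,87.5],0)
E
```

```text
time: 6.45
tool_pos: [555.9, -232.4, 137.0]
tool_rot: [-0.0, 1.0, -0.0, -0.001]
contact_force: [-0.6, 0.8, -2.1]
width: 0.39
pos [ 556.44 -232.75  137.68] yaw -0.06 zaxis [-0.  0. -1.] shares [-0.   -0.01  0.13] F [ 0.17  0.86 -2.55] w 0.39 t 6.5
twist shares [-0.  0. -0.]
```

View pics/wL4.png

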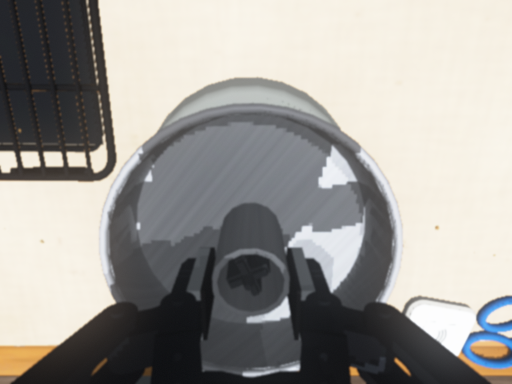

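The shaft cross is visible inside the tube mouth at (248,272), slightly left of the tube centre (252,280), and there is no contact. I'll continue down.

```bash
python3 -m inch '[{"translation":[0,-0.004,0.04],"twist":[0,0,0],"hand":0.2},{"translation":[0,0,0.04],"twist":[0,0,0],"hand":0.2},{"translation":[0,0,0.03],"twist":[0,0,0],"hand":0.2},{"translation":[0,0,0.01],"twist":[0,0,0],"hand":0.2},{"translation":[0,0,0],"twist":[0,0,0],"hand":0.2}]';python3 - <<'E'
from h import *
s,c,p,q=look("wL5");plan([555.9,-230.7,87.5],0)
E
```

```text
time: 7.12
tool_pos: [556.3, -231.4, 89.4]
tool_rot: [-0.0, 1.0, -0.001, -0.0]
contact_force: [-0.2, -0.4, -2.5]
width: 0.391
pos [ 556.63 -231.45   89.67] yaw -0.08 zaxis [-0. -0. -1.] shares [-0.   -0.    0.01] F [ 0.01  0.35 -1.7 ] w 0.393 t 7.175
twist shares [ 0.  0. -0.]
```

Still clear of contact. I'll lower about 2 mm more, then release by opening to 0.7.

```bash
python3 -m inch '[{"translation":[0,0,0.006],"twist":[0,0,0],"hand":0.2},{"translation":[0,0,0],"twist":[0,0,0],"hand":0.2}]'; python3 -m inch '[{"translation":[0,0,0],"twist":[0,0,0],"hand":0.5},{"translation":[0,0,0],"twist":[0,0,0],"hand":0.65},{"translation":[0,0,0],"twist":[0,0,0],"hand":0.65},{"translation":[0,0,-0.05],"twist":[0,0,0],"hand":0.65},{"translation":[0,0,-0.12],"twist":[0,0,0],"hand":0.65},{"translation":[0,0,-0.15],"twist":[0,0,0],"hand":0.65},{"translation":[-0.05,-0.1,-0.07],"twist":[0,0,0],"hand":0.65},{"translation":[-0.06,-0.13,0],"twist":[0,0,0],"hand":0.65}]';python3 - <<'E'
from h import *
s,c,p,q=look("wL6");plan([440.6,135.5,180],0)
ring(q,555,-231,102,108,28);ring(q,555,-231,78,86,80);ring(q,555,-231,153,160,20)
E
```

```text
time: 7.42
tool_pos: [556.9, -231.7, 88.8]
tool_rot: [0.0, 1.0, -0.001, 0.0]
contact_force: [-3.1, 0.3, 7.7]
width: 0.391
time: 8.43
tool_pos: [514.1, -139.7, 245.8]
tool_rot: [0.001, 1.0, -0.002, 0.003]
contact_force: [0.4, 1.9, -0.5]
width: 0.652
pos [ 508.77 -129.75  244.2 ] yaw 0.31 zaxis [-0.    0.01 -1.  ] shares [-0.17 -0.66  0.17] F [-6.92  8.3  -1.11] w 0.65 t 8.475
twist shares [-0.01  0.01  0.01]
102 108 449 mid [ 555.43 -231.3   104.94] ptp [34.05 33.58  5.7 ]
78 86 3368 mid [ 555.36 -232.27   82.  ] ptp [148.15 149.27   7.99]
153 160 29 mid [ 554.59 -230.75  155.09] ptp [3.1  4.01 3.5 ]
```

View pics/wL6.png

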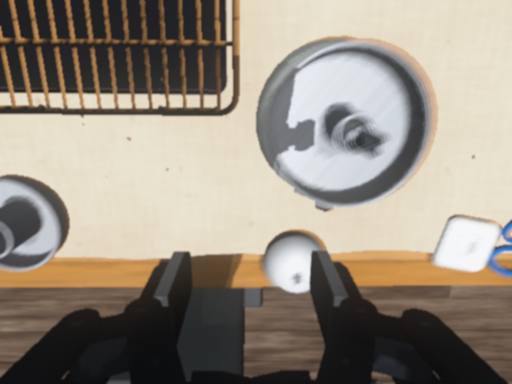

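```bash
python3 -m inch '[{"translation":[-0.04,-0.13,0],"twist":[0,0,0],"hand":0.75},{"translation":[-0.04,-0.14,0],"twist":[0,0,0],"hand":0.75},{"translation":[-0.04,-0.14,0.04],"twist":[0,0,0],"hand":0.75},{"translation":[-0.03,-0.14,0.04],"twist":[0,0,0],"hand":0.75},{"translation":[-0.02,-0.1,0.04],"twist":[0,0,0],"hand":0.75},{"translation":[0,-0.01,0.04],"twist":[0,0,0],"hand":0.75},{"translation":[0,0,0],"twist":[0,0,0],"hand":0.75},{"translation":[0,0,0],"twist":[0,0,0],"hand":0.75}]';python3 - <<'E'
from h import *
s,c,p,q=look("wS");plan([440.6,135.5,40],0)
ring(q,440,135,59,65,32);ring(q,440,135,26,34,60)
E
```

```text
time: 9.48
tool_pos: [445.3, 124.1, 179.7]
tool_rot: [0.0, 1.0, -0.001, -0.0]
contact_force: [0.8, -0.2, -0.1]
width: 0.75
pos [445.5  124.08 179.88] yaw -0.16 zaxis [ 0.  0. -1.] shares [-0.01 -0.03  0.35] F [-0.04  0.46  0.72] w 0.748 t 9.525
twist shares [-0.   -0.   -0.01]
59 65 758 mid [440.1  135.73  61.43] ptp [47.74 47.36  4.85]
26 34 2524 mid [439.79 135.72  30.  ] ptp [115.5  114.6    7.99]
```

View pics/wS.png

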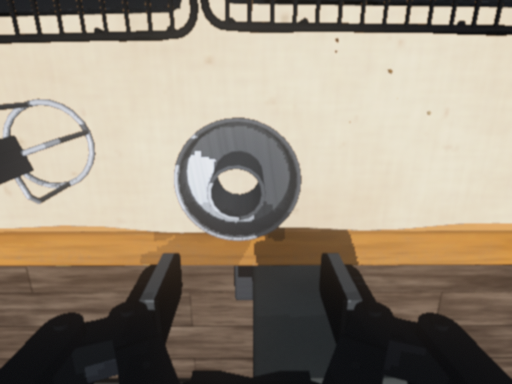

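The small bowl is at (238,178). I'll shift laterally, then descend.

```bash
python3 -m inch '[{"translation":[-0.013,-0.029,0.05],"twist":[0,0,0],"hand":0.75},{"translation":[0,0,0.12],"twist":[0,0,0],"hand":0.75},{"translation":[0,0,0.11],"twist":[0,0,0],"hand":0.75},{"translation":[0,0,0.05],"twist":[0,0,0],"hand":0.75},{"translation":[0,0,0.019],"twist":[0,0,0],"hand":0.75},{"translation":[0,0,0],"twist":[0,0,0],"hand":0.75},{"translation":[0,0,0],"twist":[0,0,0],"hand":0.75}]';python3 - <<'E'
from h import *
plan([440,135.7,40],0)
E
```

```text
time: 10.4
tool_pos: [440.4, 136.5, 40.8]
tool_rot: [-0.0, 1.0, -0.001, 0.001]
contact_force: [-0.6, -0.3, 0.8]
width: 0.75
pos [440.45 136.52  40.76] yaw -0.1 zaxis [ 0.  0. -1.] shares [-0.  0.  0.] F [-0.57 -0.27  0.79] w 0.75 t 10.4
twist shares [-0. -0. -0.]
```

```bash
python3 -m inch '[{"translation":[0,0.002,0],"twist":[0,0,0],"hand":0.5},{"translation":[0,0,0],"twist":[0,0,0],"hand":0.35},{"translation":[0,0,0],"twist":[0,0,0],"hand":0.35},{"translation":[0,0,0],"twist":[0,0,0],"hand":0.35},{"translation":[0,0,-0.03],"twist":[0,0,0],"hand":0.35},{"translation":[0,0,-0.12],"twist":[0,0,0],"hand":0.35},{"translation":[0,0,-0.15],"twist":[0,0,0],"hand":0.35},{"translation":[0,0,-0.15],"twist":[0,0,0],"hand":0.35}]'; python3 -m inch '[{"translation":[0.02,0.08,-0.05],"twist":[0,0,0],"hand":0.35},{"translation":[0.04,0.14,0],"twist":[0,0,0],"hand":0.35},{"translation":[0.04,0.14,0],"twist":[0,0,0],"hand":0.35},{"translation":[0.04,0.14,0],"twist":[0,0,0],"hand":0.35},{"translation":[0.02,0.11,0],"twist":[0,0,0],"hand":0.35},{"translation":[0,0.03,0],"twist":[0,0,0],"hand":0.35},{"translation":[0,0,0],"twist":[0,0,0],"hand":0.35},{"translation":[0,0,0],"twist":[0,0,0],"hand":0.35}]'
python3 - <<'E'
from h import *
s,c,p,q=look("wS2");plan([555,-231,240],0);s=sensors.sense()
x,y,z=s["tool_pos"]
ring(q,x,y,z-18,z-3,60);ring(q,555,-231,153,160,20);ring(q,555,-231,147,152,20);ring(q,555,-231,78,86,80)
m=(q[:,2]>z-18)&(q[:,2]<z-3)&(np.hypot(q[:,0]-x,q[:,1]-y)<58)&(np.hypot(q[:,0]-x,q[:,1]-y)>54.5);k=q[m]
A=np.c_[k[:,:2]-k[:,:2].mean(0),np.ones(len(k))];print("rim plane",np.linalg.lstsq(A,k[:,2],rcond=None)[0])
E
```

```text
time: 11.4
tool_pos: [439.0, 135.3, 222.2]
tool_rot: [0.0, 1.0, -0.001, -0.0]
contact_force: [1.9, 0.8, -1.3]
width: 0.555
time: 12.4
tool_pos: [503.1, -118.5, 239.9]
tool_rot: [-0.001, 1.0, 0.001, -0.001]
contact_force: [0.6, 0.2, -2.5]
width: 0.555
pos [ 503.26 -118.42  239.85] yaw 0.09 zaxis [-0.  0. -1.] shares [ 0.13  0.28 -0.  ] F [ 0.15  0.15 -2.22] w 0.558 t 12.45
twist shares [-0.  0.  0.]
221.85269435435077 236.85269435435077 8710 mid [ 503.16 -118.78  229.35] ptp [114.44 114.66  15.  ]
153 160 41 mid [ 554.58 -230.75  155.08] ptp [4.13 4.12 3.95]
147 152 297 mid [ 554.65 -230.53  149.45] ptp [18.37 18.05  4.84]
78 86 3414 mid [ 555.28 -231.87   82.  ] ptp [148.32 148.88   8.  ]
rim plane [ -0.    -0.   230.41]
```

View pics/wS2.png

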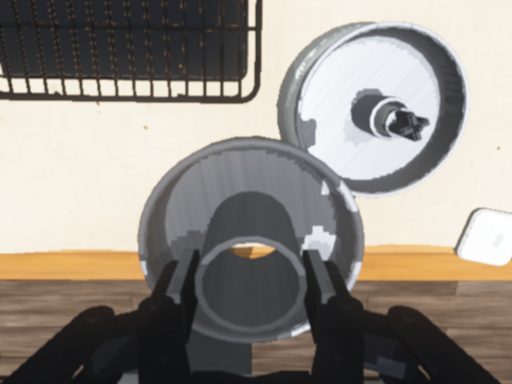

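```bash
python3 -m inch '[{"translation":[0.05,0.1,0],"twist":[0,0,0],"hand":0.35},{"translation":[0.05,0.11,0],"twist":[0,0,0],"hand":0.35},{"translation":[0.025,0.06,0],"twist":[0,0,0],"hand":0.35},{"translation":[0.005,0.012,0],"twist":[0,0,0],"hand":0.35},{"translation":[0,0,0],"twist":[0,0,0],"hand":0.35},{"translation":[0,0,0],"twist":[0,0,0],"hand":0.35},{"translation":[0,0,0],"twist":[0,0,0],"hand":0.35}]';python3 - <<'E'
from h import *
plan([555.4,-231.2,88.4],0)
E
```

```text
time: 13.32
tool_pos: [555.2, -232.0, 239.9]
tool_rot: [-0.0, 1.0, 0.0, -0.0]
contact_force: [0.7, -0.8, -2.0]
width: 0.556
pos [ 555.21 -231.99  239.87] yaw 0.02 zaxis [-0.  0. -1.] shares [ 0.   -0.    0.38] F [ 0.68 -0.81 -1.97] w 0.556 t 13.325
twist shares [-0.  0.  0.]
```

```bash
python3 -m inch '[{"translation":[0,-0.002,0.06],"twist":[0,0,0],"hand":0.35},{"translation":[0,0,0.07],"twist":[0,0,0],"hand":0.35},{"translation":[0,0,0.06],"twist":[0,0,0],"hand":0.35},{"translation":[0,0,0.03],"twist":[0,0,0],"hand":0.35},{"translation":[0,0,0],"twist":[0,0,0],"hand":0.35},{"translation":[0,0,0],"twist":[0,0,0],"hand":0.35}]';python3 - <<'E'
from h import *
s,c,p,q=look("wS3");plan([555.4,-231.2,88.4],0)
ring(q,555,-231,147,152,14)
x,y,z=s["tool_pos"];ring(q,x,y,z-18,z-3,60)
ring(q,555,-231,104,107,20)
E
```

```text
time: 14.08
tool_pos: [556.0, -232.7, 152.7]
tool_rot: [0.0, 1.0, -0.001, 0.001]
contact_force: [0.4, 0.0, -2.6]
width: 0.561
pos [ 555.97 -232.77  152.77] yaw -0.07 zaxis [ 0. -0. -1.] shares [-0.   -0.    0.16] F [ 0.16  0.24 -1.62] w 0.556 t 14.125
twist shares [ 0. -0. -0.]
147 152 496 mid [ 554.13 -231.13  149.49] ptp [18.33 18.76  4.97]
134.66561528620633 149.66561528620633 9310 mid [ 555.65 -233.05  142.17] ptp [115.05 114.81  14.99]
few 0
```

View pics/wS3.png

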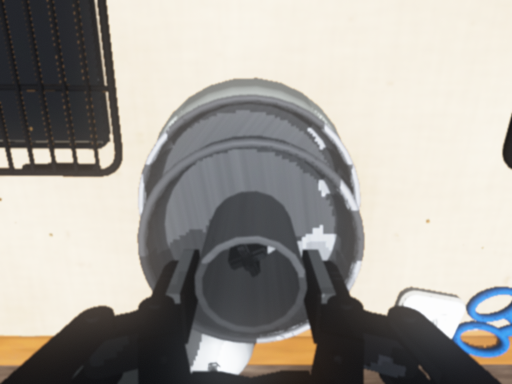

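The shaft is inside the tube at (247,257), slightly left of centre, so I'll nudge y by 1.6 mm and continue down.

```bash
python3 -m inch '[{"translation":[-0.001,-0.004,0],"twist":[0,0,0],"hand":0.35},{"translation":[0,0,0.03],"twist":[0,0,0],"hand":0.35},{"translation":[0,0,0.04],"twist":[0,0,0],"hand":0.35},{"translation":[0,0,0.04],"twist":[0,0,0],"hand":0.35},{"translation":[0,0,0.03],"twist":[0,0,0],"hand":0.35},{"translation":[0,0,0.01],"twist":[0,0,0],"hand":0.35},{"translation":[0,0,0],"twist":[0,0,0],"hand":0.35}]';python3 - <<'E'
from h import *
plan([555.4,-231.2,88.4],0)
E
```

```text
time: 15.0
tool_pos: [554.8, -230.9, 91.5]
tool_rot: [-0.0, 1.0, -0.001, -0.0]
contact_force: [0.3, 0.3, -1.9]
width: 0.559
pos [ 554.84 -230.94   91.49] yaw -0.07 zaxis [-0.  0. -1.] shares [0.   0.   0.01] F [ 0.27  0.34 -1.94] w 0.559 t 15.0
twist shares [-0.  0. -0.]
```

Next I'll lower the last 3 mm, release and retreat, then go to the beater near (471,313).

```bash
python3 -m inch '[{"translation":[0,0,0.007],"twist":[0,0,0],"hand":0.35},{"translation":[0,0,0],"twist":[0,0,0],"hand":0.35},{"translation":[0,0,0],"twist":[0,0,0],"hand":0.6},{"translation":[0,0,0],"twist":[0,0,0],"hand":0.7},{"translation":[0,0,0],"twist":[0,0,0],"hand":0.7},{"translation":[0,0,-0.05],"twist":[0,0,0],"hand":0.7},{"translation":[0,0,-0.12],"twist":[0,0,0],"hand":0.7},{"translation":[0,0,-0.15],"twist":[0,0,0],"hand":0.7}]'; python3 -m inch '[{"translation":[-0.06,-0.1,-0.07],"twist":[0,0,0],"hand":0.7},{"translation":[-0.04,-0.05,0],"twist":[0,0,0],"hand":0.7},{"translation":[0,0,0],"twist":[0,0,0],"hand":0.7}]'
python3 - <<'E'
from h import *
s,c,p,q=look("wS4");plan([471,313,200],0)
ring(q,555,-231,108,114,28);ring(q,555,-231,74,81,60);ring(q,555,-231,81.5,85,80);ring(q,555,-231,153,160,20)
m=(q[:,2]>148.5)&(q[:,2]<152)&(np.hypot(q[:,0]-555,q[:,1]+231)<14);k=q[m][:,:2];print(k.mean(0),cross_angle(k,(k.min(0)+k.max(0))/2))
cv2.imwrite("pics/wS4z.png",cv2.resize(p[60:200,260:440,::-1],None,fx=4,fy=4,interpolation=cv2.INTER_CUBIC))
E
```

```text
time: 16.0
tool_pos: [554.0, -230.6, 217.0]
tool_rot: [-0.001, 1.0, -0.001, -0.002]
contact_force: [0.4, 0.6, 0.3]
width: 0.702
time: 16.38
tool_pos: [514.2, -169.2, 245.5]
tool_rot: [-0.0, 1.0, 0.001, -0.0]
contact_force: [-0.4, -1.1, 0.8]
width: 0.7
pos [ 514.99 -170.64  245.19] yaw -0.01 zaxis [-0. -0. -1.] shares [-0.11 -1.21  0.11] F [ 0.64 -0.32 -0.17] w 0.7 t 16.425
twist shares [ 0.  0. -0.]
108 114 805 mid [ 555.21 -231.33  110.57] ptp [47.29 46.82  5.1 ]
74 81 1715 mid [ 555.44 -231.71   77.5 ] ptp [114.9  114.99   6.99]
81.5 85 2392 mid [ 555.37 -232.19   83.25] ptp [148.34 148.25   3.5 ]
153 160 33 mid [ 554.53 -230.94  155.38] ptp [4.13 4.19 4.47]
[ 555.01 -231.14] (np.float64(23.876861024081336), np.float64(0.8232811619455891))
```

View pics/wS4.png

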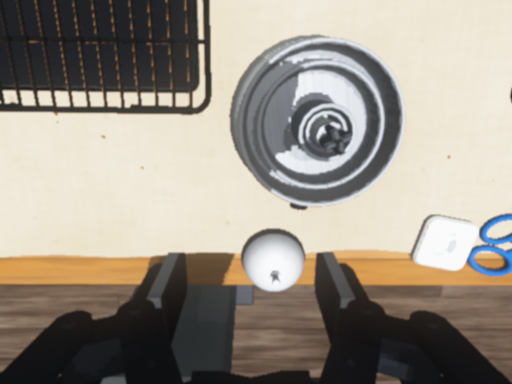

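View pics/wS4z.png

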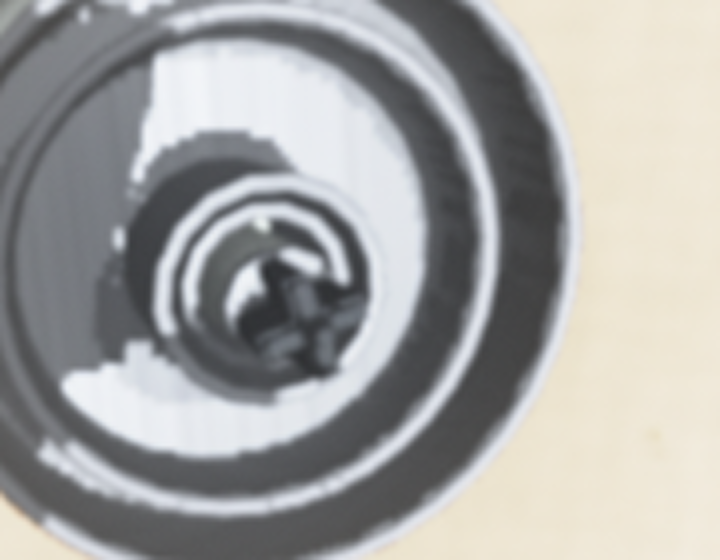

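Both bowls are nested, with the small tube top at 111 mm and concentric within 1 mm. Next is the beater.

```bash
python3 -m inch '[{"translation":[-0.02,-0.12,0],"twist":[0,0,0],"hand":0.7},{"translation":[-0.02,-0.15,0],"twist":[0,0,0],"hand":0.7},{"translation":[-0.02,-0.15,0],"twist":[0,0,0],"hand":0.7},{"translation":[-0.02,-0.15,0],"twist":[0,0,0],"hand":0.7},{"translation":[-0.02,-0.15,0],"twist":[0,0,0],"hand":0.7},{"translation":[-0.02,-0.15,0],"twist":[0,0,0],"hand":0.7},{"translation":[-0.02,-0.15,0],"twist":[0,0,0],"hand":0.7},{"translation":[0,-0.13,0],"twist":[0,0,0],"hand":0.7}]'; python3 -m inch '[{"translation":[0,-0.06,0],"twist":[0,0,0],"hand":0.7},{"translation":[0,0,0],"twist":[0,0,0],"hand":0.7},{"translation":[0,0,0],"twist":[0,0,0],"hand":0.7}]'
python3 - <<'E'
from h import *
s,c,p,q=look("wB");plan([471,313,200],0)
np.save("pics/wBq.npy",q)
m=(q[:,2]>102)&(q[:,2]<111)&(np.hypot(q[:,0]-471,q[:,1]-313)<35);k=q[m];print(len(k),k.mean(0),cv2.minAreaRect(k[:,:2].astype(np.float32)))
ring(q,471,313,1.8,12,60)
E
```

```text
time: 17.42
tool_pos: [460.1, 291.2, 244.5]
tool_rot: [0.0, 1.0, -0.001, -0.0]
contact_force: [0.7, -0.7, -0.2]
width: 0.699
time: 17.8
tool_pos: [460.5, 310.6, 244.5]
tool_rot: [0.001, 1.0, -0.002, -0.001]
contact_force: [-0.2, -0.3, 1.3]
width: 0.7
pos [460.44 310.49 244.68] yaw -0.27 zaxis [-0. -0. -1.] shares [ 0.03 -0.01  0.11] F [ 0.16 -0.91 -0.22] w 0.699 t 17.85
twist shares [ 0.    0.   -0.01]
1206 [470.11 315.1  106.68] ((469.3027648925781, 315.2032775878906), (30.293203353881836, 30.23865509033203), 18.895782470703125)
1.8 12 1521 mid [471.32 313.04   6.86] ptp [118.54 117.39  10.11]
```

View pics/wB.png

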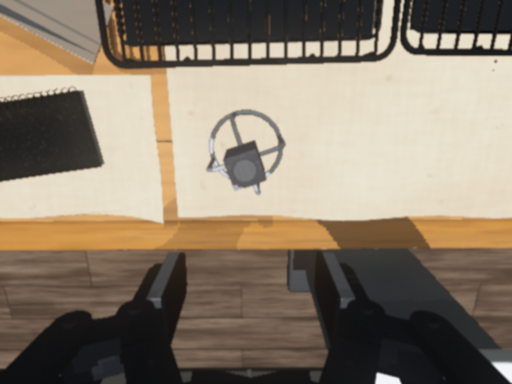

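The beater hub top is at (244,170), with flats at about 18.9° in world. I'll turn the tool by 19° and move above it.

```bash
python3 -m inch '[{"translation":[0.024,-0.012,0.05],"twist":[0,0,0],"hand":0.65},{"translation":[0,0,0.06],"twist":[0,0,-0.32],"hand":0.65},{"translation":[0,0,0.05],"twist":[0,0,-0.32],"hand":0.65},{"translation":[0,0,0.02],"twist":[0,0,0],"hand":0.65},{"translation":[0,0,0],"twist":[0,0,0],"hand":0.65},{"translation":[0,0,0],"twist":[0,0,0],"hand":0.65}]'
python3 - <<'E'
from h import *
s,c,p,q=look("wB2");plan([469.8,315.1,71],18.9);print(s["q"])
m=(q[:,2]>102)&(q[:,2]<111)&(np.hypot(q[:,0]-471,q[:,1]-313)<35);k=q[m];print(len(k),k.mean(0),cv2.minAreaRect(k[:,:2].astype(np.float32)))
E
```

```text
time: 18.6
tool_pos: [469.8, 318.0, 173.9]
tool_rot: [-0.0, 0.986, 0.165, 0.0]
contact_force: [0.4, 0.4, -0.3]
width: 0.649
pos [469.65 318.19 173.89] yaw 19.04 zaxis [ 0.  0. -1.] shares [-0.    0.01  0.26] F [-0.06 -0.53 -0.24] w 0.651 t 18.65
twist shares [-0.   -0.    0.01]
[-0.51  0.59 -0.21  1.81  0.16  0.76 -2.04]
1927 [470.38 315.67 106.67] ((469.2124938964844, 315.2077331542969), (30.857851028442383, 29.993440628051758), 18.576812744140625)
```

View pics/wB2.png

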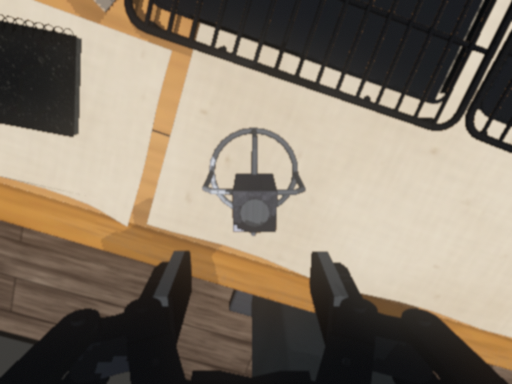

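The hub is square to the tool at (256,210), between the fingers. I'll centre, descend and grip.

```bash
python3 -m inch '[{"translation":[-0.002,0.007,0.03],"twist":[0,0,0],"hand":0.65},{"translation":[0,0,0.1],"twist":[0,0,0],"hand":0.65},{"translation":[0,0,0.09],"twist":[0,0,0],"hand":0.65},{"translation":[0,0,0.035],"twist":[0,0,0],"hand":0.65},{"translation":[0,0,0],"twist":[0,0,0],"hand":0.65},{"translation":[0,0,0],"twist":[0,0,0],"hand":0.65}]'
python3 -c "
from h import *
plan([469.8,315.2,71],18.9)"
```

```text
time: 19.4
tool_pos: [469.9, 315.7, 72.0]
tool_rot: [-0.001, 0.986, 0.166, 0.001]
contact_force: [0.5, 0.3, 0.2]
width: 0.65
pos [469.94 315.67  72.02] yaw 19.12 zaxis [ 0.  0. -1.] shares [-0.  0.  0.] F [0.47 0.25 0.24] w 0.65 t 19.4
twist shares [-0.   -0.    0.01]
```

```bash
python3 -m inch '[{"translation":[0,0,0],"twist":[0,0,0],"hand":0.3},{"translation":[0,0,0],"twist":[0,0,0],"hand":0.15},{"translation":[0,0,0],"twist":[0,0,0],"hand":0.15},{"translation":[0,0,0],"twist":[0,0,0],"hand":0.15},{"translation":[0,0,0],"twist":[0,0,0],"hand":0.15},{"translation":[0,0,-0.05],"twist":[0,0,0],"hand":0.15},{"translation":[0,0,-0.12],"twist":[0,0,0],"hand":0.15},{"translation":[0,0,-0.14],"twist":[0,0,0],"hand":0.15}]'
python3 -m inch '[{"translation":[0,0,-0.11],"twist":[0,0,0],"hand":0.15},{"translation":[0,0,-0.04],"twist":[0,0,0],"hand":0.15},{"translation":[0,0,0],"twist":[0,0,-0.16],"hand":0.15},{"translation":[0,0,0],"twist":[0,0,0],"hand":0.15},{"translation":[0,0,0],"twist":[0,0,0],"hand":0.15}]'
python3 - <<'E'
from h import *
s,c,p,q=look("wB3");plan([500,-140,255],23.7)
x,y,z=s["tool_pos"]
m=(q[:,2]>z+31)&(q[:,2]<z+40)&(np.hypot(q[:,0]-x,q[:,1]-y)<24);k=q[m];print(len(k),k.mean(0))
d=q-[x,y,z]
m=(d[:,2]<-8)&(d[:,2]>-90)&(np.hypot(d[:,0],d[:,1])<70);print(m.sum())
E
```

```text
time: 20.4
tool_pos: [468.6, 314.5, 195.6]
tool_rot: [0.0, 0.986, 0.166, -0.001]
contact_force: [2.1, 0.3, -1.0]
width: 0.341
time: 21.02
tool_pos: [468.8, 314.6, 253.8]
tool_rot: [0.0, 0.978, 0.207, -0.001]
contact_force: [-0.4, -0.1, -0.3]
width: 0.342
pos [468.9  314.71 253.97] yaw 23.86 zaxis [-0. -0. -1.] shares [-0.39  1.07 -0.  ] F [ 0.09 -0.2  -1.47] w 0.342 t 21.075
twist shares [-0.    0.01  0.01]
6439 [470.44 315.61 288.72]
4205
```

View pics/wB3.png

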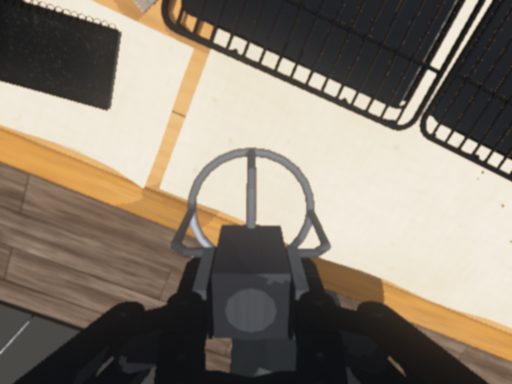

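```bash
python3 -m inch '[{"translation":[-0.04,0.1,0],"twist":[0,0,0],"hand":0.15},{"translation":[-0.05,0.14,0],"twist":[0,0,0],"hand":0.15},{"translation":[-0.05,0.145,0],"twist":[0,0,0],"hand":0.15},{"translation":[-0.05,0.145,0],"twist":[0,0,0],"hand":0.15},{"translation":[-0.05,0.145,0],"twist":[0,0,0],"hand":0.15},{"translation":[-0.05,0.145,0],"twist":[0,0,0],"hand":0.15},{"translation":[-0.05,0.14,0],"twist":[0,0,0],"hand":0.15},{"translation":[-0.04,0.1,0],"twist":[0,0,0],"hand":0.15}]'
python3 -m inch '[{"translation":[0,0,0],"twist":[0,0,0],"hand":0.15},{"translation":[0,0,0],"twist":[0,0,0],"hand":0.15},{"translation":[0,0,0],"twist":[0,0,0],"hand":0.15}]'
python3 - <<'E'
from h import *
for i in range(2):
    s,c,p,q=look("wB4");plan([555,-231,255],23.7)
    P=q.reshape(384,512,3)
    s=sensors.sense();x,y,z=s["tool_pos"];r=rot(s);d=r.inv().apply(q-[x,y,z])  # tool frame, z down
    m=(d[:,2]<-31)&(d[:,2]>-42)&(abs(d[:,0])<20)&(abs(d[:,1])<14.3);k=d[m];print("top",len(k),np.median(k,0),k.min(0),k.max(0))
    for zz in range(-40,-28,1):
        mm=m&0 if False else ((d[:,2]<zz+1)&(d[:,2]>=zz)&(abs(d[:,0])<22)&(abs(d[:,1])<13));
        if mm.sum()>20: print(zz,mm.sum(),d[mm][:,0].min(),d[mm][:,0].max())
    m=(d[:,2]>64)&(d[:,2]<80)&(np.hypot(d[:,0],d[:,1])<50)&(np.hypot(d[:,0],d[:,1])>32);k=d[m];print("ring",len(k),np.median(k[:,2]),k.min(0),k.max(0))
    A=np.c_[2*k[:,:2],np.ones(len(k))];f=np.linalg.lstsq(A,(k[:,:2]**2).sum(1),rcond=None)[0];print("ring centre",f[:2],np.sqrt(f[2]+f[0]**2+f[1]**2))
    A=np.c_[k[:,:2],np.ones(len(k))];print("ring plane",np.linalg.lstsq(A,k[:,2],rcond=None)[0])
    ring(q,555,-231,153,160,20);
    m=(q[:,2]>148.5)&(q[:,2]<152)&(np.hypot(q[:,0]-555,q[:,1]+231)<14);k=q[m][:,:2];print(k.mean(0),(k.min(0)+k.max(0))/2,cross_angle(k,(k.min(0)+k.max(0))/2))
    np.save("pics/k4.npy",q[m])
E
```

```text
time: 22.08
tool_pos: [501.9, -137.3, 254.4]
tool_rot: [0.0, 0.979, 0.206, -0.001]
contact_force: [-0.4, 0.1, -1.1]
width: 0.342
time: 22.45
tool_pos: [502.4, -132.4, 254.8]
tool_rot: [-0.001, 0.978, 0.208, -0.0]
contact_force: [0.1, 0.5, -2.0]
width: 0.339
pos [ 502.48 -132.51  254.84] yaw 24.07 zaxis [-0.  0. -1.] shares [ 0.02  0.28 -0.  ] F [-0.34 -0.36 -0.52] w 0.343 t 22.5
twist shares [-0.    0.    0.01]
top 5196 [  2.13   0.18 -34.23] [-16.71 -14.3  -39.25] [ 15.07  14.3  -31.  ]
-38 24 -4.306594146015181 9.297167475241677
-37 604 -9.001036977637613 9.746157746218694
-36 1072 -14.028620608747227 14.431529920597294
-35 1137 -15.524951846057165 15.068929248762004
-34 1522 -16.348852496188805 15.024041394088156
-33 232 -16.711328666661768 15.048481200548592
-32 99 -8.680722746128204 15.061275386998052
-31 91 13.37612991902214 14.989327045121714
-30 92 13.39117407215512 15.080051595353224
-29 102 13.666010253713512 14.983953673978126
ring 2313 66.7716665112996 [-28.32 -42.81  64.11] [42.07 42.15 70.84]
ring centre [ 0.47 -0.24] 39.25908323830992
ring plane [-0.   -0.   66.91]
153
[... 412 characters left out ...]
217258882 9.174539394689667
-36 1007 -13.474292969513543 14.392452537626877
-35 1162 -15.470194625593598 14.961402447495399
-34 1491 -16.22493489609695 14.969946472217918
-33 217 -16.39608329568797 15.173644161048772
-32 98 13.331615822059527 15.448196174550448
-31 93 13.20276186314114 15.110645817469482
-30 99 13.537954947624959 15.17340159407749
-29 82 13.630625013457596 15.176195559808031
ring 2316 66.78024817706535 [-27.99 -42.99  64.16] [42.24 41.88 70.5 ]
ring centre [ 0.54 -0.34] 39.28009647775658
ring plane [-0.  -0.  66.9]
153 160 29 mid [ 554.62 -230.61  155.33] ptp [3.63 4.01 4.2 ]
[ 554.81 -230.52] [ 554.67 -230.42] (np.float64(24.410080334911704), np.float64(0.8214208526221854))
```

View pics/wB4.png

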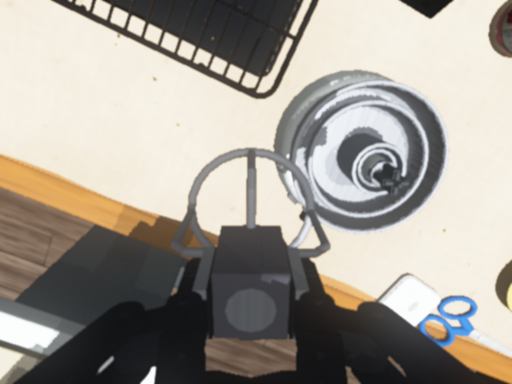

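```bash
python3 -m inch '[{"translation":[0.005,0.09,0],"twist":[0,0,0],"hand":0.15},{"translation":[0.007,0.11,0],"twist":[0,0,0],"hand":0.15},{"translation":[0.005,0.06,0],"twist":[0,0,0],"hand":0.15},{"translation":[0.002,0.017,0],"twist":[0,0,0],"hand":0.15},{"translation":[0,0,0],"twist":[0,0,0],"hand":0.15},{"translation":[0,0,0],"twist":[0,0,0],"hand":0.15},{"translation":[0,0,0],"twist":[0,0,0],"hand":0.15},{"translation":[0,0,0],"twist":[0,0,0],"hand":0.15}]'
python3 - <<'E'
from h import *
s,c,p,q=look("wB5");plan([554.5,-230.7,128],23.8)
ring(q,555,-231,153,160,20)
m=(q[:,2]>148.5)&(q[:,2]<152)&(np.hypot(q[:,0]-555,q[:,1]+231)<14);print(m.sum())
E
```

```text
time: 23.55
tool_pos: [554.2, -231.8, 255.1]
tool_rot: [-0.0, 0.978, 0.208, -0.0]
contact_force: [0.4, -0.4, -1.3]
width: 0.347
pos [ 554.19 -231.97  255.03] yaw 23.95 zaxis [-0.  0. -1.] shares [ 0.   -0.    0.32] F [-0.98  0.91 -1.19] w 0.34 t 23.6
twist shares [-0.    0.    0.01]
few 0
59
```

View pics/wB5.png

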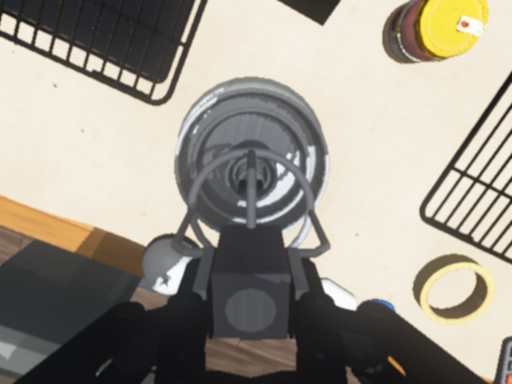

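```bash
python3 -m inch '[{"translation":[0.002,-0.0025,0.05],"twist":[0,0,0],"hand":0.15},{"translation":[0,0,0.06],"twist":[0,0,0],"hand":0.15},{"translation":[0,0,0.06],"twist":[0,0,0],"hand":0.15},{"translation":[0,0,0.03],"twist":[0,0,0],"hand":0.15},{"translation":[0,0,0],"twist":[0,0,0],"hand":0.15},{"translation":[0,0,0],"twist":[0,0,0],"hand":0.15},{"translation":[0,0,0],"twist":[0,0,0],"hand":0.15}]'
python3 - <<'E'
from h import *
plan([554.5,-230.7,128],23.8)
p,d=snapshot("side");cv2.imwrite("pics/s5.png",cv2.resize(p[110:220,220:350,::-1],None,fx=5,fy=5,interpolation=cv2.INTER_CUBIC))
E
```

```text
time: 24.48
tool_pos: [555.1, -231.3, 175.8]
tool_rot: [0.0, 0.978, 0.207, 0.0]
contact_force: [-0.8, 0.6, -0.7]
width: 0.342
pos [ 555.1  -231.29  175.84] yaw 23.92 zaxis [ 0. -0. -1.] shares [-0.   -0.    0.12] F [-0.79  0.57 -0.7 ] w 0.342 t 24.475
twist shares [ 0. -0.  0.]
```

View pics/s5.png

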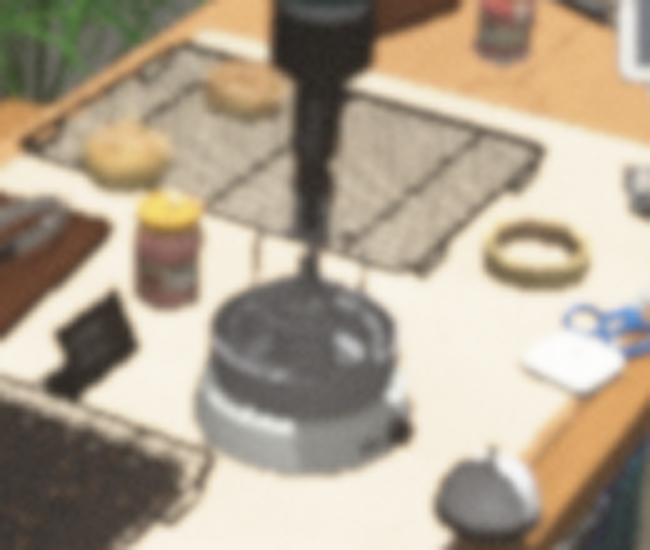

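The side view shows the hub directly over the shaft near (313,265) in the crop. I'll descend slowly to the fins.

```bash
python3 -m inch '[{"translation":[-0.001,-0.002,0.01],"twist":[0,0,0],"hand":0.15},{"translation":[0,0,0.01],"twist":[0,0,0],"hand":0.15},{"translation":[0,0,0.01],"twist":[0,0,0],"hand":0.15},{"translation":[0,0,0.01],"twist":[0,0,0],"hand":0.15},{"translation":[0,0,0.005],"twist":[0,0,0],"hand":0.15},{"translation":[0,0,0],"twist":[0,0,0],"hand":0.15},{"translation":[0,0,0],"twist":[0,0,0],"hand":0.15}]'
python3 -c "
from h import *
plan([554.5,-230.7,128],23.8);print(sensors.sense()['wrist_torque'])"
```

```text
time: 25.4
tool_pos: [553.9, -230.5, 157.0]
tool_rot: [-0.0, 0.978, 0.207, -0.0]
contact_force: [-0.6, 0.2, -0.7]
width: 0.34
pos [ 553.91 -230.53  156.97] yaw 23.93 zaxis [-0. -0. -1.] shares [0.   0.   0.07] F [-0.6   0.21 -0.69] w 0.34 t 25.4
twist shares [-0.  0.  0.]
[0.04 0.01 0.01]
```

No contact force with the mouth about 4.5 mm below the fin tops, so the socket is meshing. I'll continue down.

```bash
python3 -m inch '[{"translation":[0.001,0,0.009],"twist":[0,0,0],"hand":0.15},{"translation":[0,0,0.009],"twist":[0,0,0],"hand":0.15},{"translation":[0,0,0.009],"twist":[0,0,0],"hand":0.15},{"translation":[0,0,0.009],"twist":[0,0,0],"hand":0.15},{"translation":[0,0,0.005],"twist":[0,0,0],"hand":0.15},{"translation":[0,0,0],"twist":[0,0,0],"hand":0.15},{"translation":[0,0,0],"twist":[0,0,0],"hand":0.15}]'
python3 -c "
from h import *
plan([554.5,-230.7,128],23.8);print(sensors.sense()['wrist_torque'])"
```

```text
time: 26.28
tool_pos: [554.3, -230.4, 140.6]
tool_rot: [-0.0, 0.978, 0.207, -0.0]
contact_force: [-0.7, -0.5, -1.8]
width: 0.338
pos [ 554.26 -230.41  140.58] yaw 23.93 zaxis [-0. -0. -1.] shares [0.   0.   0.03] F [-0.71 -0.45 -1.8 ] w 0.338 t 26.275
twist shares [-0.  0.  0.]
[-0.01 -0.01 -0.02]
```

```bash
python3 -m inch '[{"translation":[0,0,0.007],"twist":[0,0,0],"hand":0.15},{"translation":[0,0,0.007],"twist":[0,0,0],"hand":0.15},{"translation":[0,0,0.005],"twist":[0,0,0],"hand":0.15},{"translation":[0,0,0],"twist":[0,0,0],"hand":0.15},{"translation":[0,0,0],"twist":[0,0,0],"hand":0.15}]'
python3 -c "
from h import *
plan([554.5,-230.7,128],23.8);print(sensors.sense()['wrist_torque'])"
python3 -m inch '[{"translation":[0,0,0.005],"twist":[0,0,0],"hand":0.15},{"translation":[0,0,0.003],"twist":[0,0,0],"hand":0.15},{"translation":[0,0,0],"twist":[0,0,0],"hand":0.15},{"translation":[0,0,0],"twist":[0,0,0],"hand":0.15}]'
python3 -c "
from h import *
plan([554.5,-230.7,128],23.8);print(sensors.sense()['wrist_torque'])"
```

```text
time: 26.9
tool_pos: [554.3, -230.4, 133.3]
tool_rot: [0.0, 0.978, 0.207, -0.0]
contact_force: [-0.8, 0.2, 4.7]
width: 0.34
pos [ 554.25 -230.41  133.29] yaw 23.93 zaxis [-0. -0. -1.] shares [0.   0.   0.01] F [-0.75  0.18  4.66] w 0.34 t 26.9
twist shares [-0.  0.  0.]
[0.13 0.32 0.03]
time: 27.4
tool_pos: [554.3, -230.4, 130.3]
tool_rot: [0.0, 0.978, 0.207, -0.0]
contact_force: [-0.9, 0.2, 7.1]
width: 0.346
pos [ 554.28 -230.42  130.33] yaw 23.93 zaxis [-0. -0. -1.] shares [0.   0.   0.01] F [-0.9   0.23  7.09] w 0.346 t 27.4
twist shares [0. 0. 0.]
[0.12 0.39 0.06]
```

```bash
for i in 1; do python3 -m inch '[{"translation":[0,0,0.004],"twist":[0,0,0],"hand":0.15},{"translation":[0,0,0],"twist":[0,0,0],"hand":0.15},{"translation":[0,0,0],"twist":[0,0,0],"hand":0.15}]'; python3 -m inch '[{"translation":[0,0,0.004],"twist":[0,0,0],"hand":0.15},{"translation":[0,0,0],"twist":[0,0,0],"hand":0.15},{"translation":[0,0,0],"twist":[0,0,0],"hand":0.15}]'; done
python3 - <<'E'
from h import *
s,c,p,q=look("wE");x,y,z=s["tool_pos"];r=rot(s);d=r.inv().apply(q-[x,y,z])
plan([554.5,-230.7,128],23.8)
m=(d[:,2]<-31)&(d[:,2]>-42)&(abs(d[:,0])<14)&(abs(d[:,1])<13);print("top",np.median(d[m],0),np.percentile(d[m][:,2],[5,25,50,75]),"world z",np.percentile(q[m][:,2],[25,50,75,95]))
E
```

```text
time: 27.78
tool_pos: [554.3, -230.4, 129.2]
tool_rot: [0.0, 0.978, 0.207, -0.0]
contact_force: [-2.4, 1.0, 9.2]
width: 0.342
time: 28.15
tool_pos: [554.4, -230.4, 129.0]
tool_rot: [0.0, 0.978, 0.207, 0.0]
contact_force: [-5.7, 1.8, 18.8]
width: 0.342
pos [ 554.34 -230.42  129.02] yaw 23.92 zaxis [ 0. -0. -1.] shares [0. 0. 0.] F [-5.54  1.47 19.3 ] w 0.342 t 28.2
twist shares [0. 0. 0.]
top [  2.    -0.06 -34.57] [-36.58 -35.8  -34.57 -33.89] world z [162.91 163.59 164.82 165.6 ]
```

View pics/wE.png

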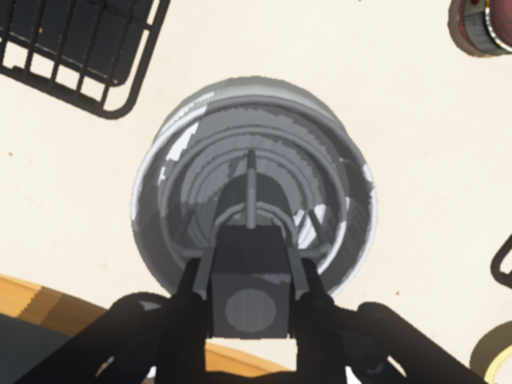

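The stop was reached: force rose from 9 to 19 N with no further travel, and the hub top is at 163 mm with its boss at 165 mm, matching an origin of 57 mm. I'll check stability and the bystanders.

```bash
python3 -m inch '[{"translation":[0,0,0],"twist":[0,0,0],"hand":0.15},{"translation":[0,0,0],"twist":[0,0,0],"hand":0.15},{"translation":[0,0,0],"twist":[0,0,0],"hand":0.15},{"translation":[0,0,0],"twist":[0,0,0],"hand":0.15}]'
python3 - <<'E'
from h import *
plan([554.5,-230.7,128],23.8)
p,d=snapshot("top");p=p[:,:,::-1];o=cv2.imread("pics/top0.png")
cv2.imwrite("pics/cmp.png",cv2.resize(np.vstack([o[130:270,240:400],p[130:270,240:400]]),None,fx=2,fy=2))
for n,(u,v) in dict(bell=(299,250),reader=(357,245),price=(302,158),jar=(339,153)).items():
    a=o[v-14:v+14,u-14:u+14];r=cv2.matchTemplate(np.ascontiguousarray(p[v-22:v+22,u-22:u+22]),a,cv2.TM_CCOEFF_NORMED);_,mx,_,l=cv2.minMaxLoc(r);print(n,mx,l)
E
```

```text
time: 28.7
tool_pos: [554.4, -230.4, 129.1]
tool_rot: [0.0, 0.978, 0.207, 0.0]
contact_force: [-4.6, 1.5, 19.5]
width: 0.343
pos [ 554.37 -230.43  129.07] yaw 23.92 zaxis [ 0. -0. -1.] shares [0. 0. 0.] F [-4.58  1.54 19.51] w 0.343 t 28.7
twist shares [ 0. -0.  0.]
bell 0.3895646035671234 (16, 16)
reader 0.7818949222564697 (8, 8)
price 0.9314916133880615 (8, 8)
jar 0.6339372992515564 (8, 8)
```

View pics/cmp.png

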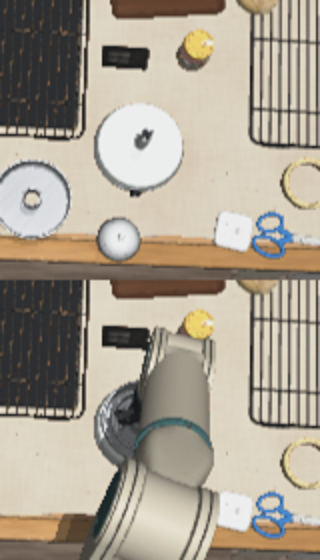

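The reader, price stand and jar have not moved. The bell is hidden under the arm here, so I'll check it in the side view.

Run:
```python
from h import *
p,d=snapshot("side");p=p[:,:,::-1];o=cv2.imread("pics/side0.png")
u,v=317,208
r=cv2.matchTemplate(np.ascontiguousarray(p[v-24:v+24,u-24:u+24]),o[v-14:v+14,u-14:u+14],cv2.TM_CCOEFF_NORMED);print(cv2.minMaxLoc(r))
cv2.imwrite("pics/cmp2.png",cv2.resize(np.hstack([o[120:240,230:360],p[120:240,230:360]]),None,fx=3,fy=3))
```

```text
(0.20767252147197723, 0.748676061630249, (0, 0), (11, 10))
```

View pics/cmp2.png

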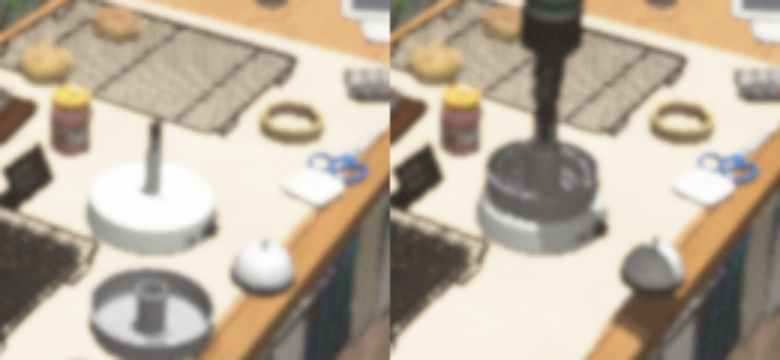

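The bell is in the same place, only shaded, and the assembly is seated with the beater down. I'll hand in while holding.

```bash
python3 -c "
from bench import bot; print(bot.job_done())"
```

```text
the job is handed in; nothing more can be done
None
```

The food processor is assembled and handed in, with the arm still gripping the beater and pressing it down at about 19 N. It took about 29 s of the 72 s allowed.

- **Bowls:** I seated the large bowl first, then nested the small one inside it. After release, the tube tops measured 105 mm and about 111 mm, and both bowls were within about 1.5 mm of the shaft axis.
- **Beater:** I gripped it across the hub flats and turned it about 5° to match the shaft's fins, at about 24°. The socket slid over the splines with no measurable resistance until it met the collar.
- **Fully home:** The push rose as the collar spring compressed, then jumped from 9 N to 19 N with no further travel. The hub top measured 163 mm and its boss about 165 mm, which matches the beater's origin at 57 mm. Both pose and force stayed the same over a half-second hold.
- **Bystanders:** The card reader, price stand and jam jar matched their starting positions in the top view. The bell was hidden by the arm there, so that match failed. I compared it in the side view instead, where it was in its starting place to within about a pixel, only shaded by the arm.

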